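# Load the bush and spacer into the empty bayonet socket

## Robot

A 7-joint arm with a two-finger parallel gripper is mounted at the origin on the work surface. World frame = base frame: x ahead of the robot, y to its left, z up, the work surface at z = 0. Lengths are in m, angles in rad, forces in N, time in s.
With the tool pointing down it reaches from about 0.35 to 0.9 m from the base axis. Payload 8.1 kg.
Tool frame: the origin (TCP) lies midway between the tips of the shut fingers; the grasp point (between the pads) lies arm.tcp_to_grasp behind it (arm.tcp_to_grasp is the distance from the TCP to the grasp point, in m); z points along the fingers, y is the line along which they close (so a half turn about z gives the same grasp; the last joint's range is limited). The gripper opens to 92 mm and grips with 3 to 60 N. Pads are 19 mm wide; open, the fingers measure 130 mm over their backs; the gripper's body (75 mm by 190 mm) begins 47 mm behind the grasp point.
Start: joints at [-1.361, 0.434, 0.025, 1.573, -0.012, 1.134, -0.075], TCP at [0.192, 0.595, 0.227] pointing down, gripper open.
Joint ranges: [-2.62, 2.62], [-0.44, 2.09], [-1.27, 1.32], [0.08, 2.57], [-1.32, 4.46], [0.12, 2], [-2.74, 2.74]. Speed limits (rad/s): [2.22, 2.22, 3.01, 3.01, 3.14, 3.14, 3.14].

## Interface

Orientations are given as a rotation vector (axis times angle).
In Python, from cell import observe, get_image, arm gives the robot as it stands. The module is installed in compiled form; this text tells all that it offers.
- The arm moves only by the tool drive_tool, never from a script. Its argument "steps" is a list of rows, each a list of 5 numbers: the closure, from 0 (fully open) to 1 (shut), then the shift along the world's x, y, z in mm, then the turn about the world's z in rad. In form: [[hand, x, y, z, roll], ...]. A call has 1 to 20 rows; each row shifts and turns the commanded pose from where the row before left it; what a row does not reach is not made up. A row lasts 1/12 s, in which the tool goes at most 41.7 mm and 7.16 degrees, less where a joint would pass 70% of its speed; a pose out of reach is approached as far as the arm can. A call with a gripper value outside its range is refused whole. The fingers move at their own pace and stop on an object; "grip_force" is the grip in N (left out, the last holds). Time passes only in rows, so rows that do not move let the fingers close. It gives the time, the measured TCP pose, the force, the opening and the grip force at its end, in the units of the state.
- observe(): the state, without advancing time (a new reading comes with each control period).
- get_image(name): name is "scene" or "top"; returns a dict with "image" (384x512x3 uint8, red, green, blue), "vfov" (degrees; the focal length in pixels is half the picture's height over the tangent of half this angle, whatever the lens; pixels are square), "cx", "cy" (the principal point, pixels), "xyz" and "attitude" of the camera in the world. Camera axes: x right, y down, z forward; pixel columns grow to the right and rows downward; lengths in m; the calibration is good to about 2 mm. A picture is of the moment at which its call begins. There is no depth.
- arm.sign_off(): hands the job in; it is judged then, once.
The state is a dict: "clock": time; "joints": joint angles; "dq": joint speeds; "joint_efforts": joint torques, N m; "position": TCP position; "ee_rot": TCP orientation; "force": force on the tool from outside, world axes, zero at the start; "ft_torque": the same for the moment, N m; "width": opening from 0.0 (shut) to 1.0 (fully open); "gripper_force": force on a finger pad.
Only numpy, scipy, OpenCV 4.12 (cv2) and the standard library are available. Lean on these libraries where they do the work, as an engineer would, in place of code of your own. Each camera call takes 0.05 s, during which the arm holds its last target. There are 200 camera calls.

## Task

Rebuild the stack in the empty bayonet socket: first lower the steel flanged bush, stem up, into the bore until it sits fully home on the floor and let go of it, then pick up the plain spacer ring and lower it over the stem until it rests flat on the bush's flange. Set both parts down rather than dropping them, and leave the nylon impeller where it is.

Things in the scene. Friction and masses are not known exactly. Their poses are not given: they have to be found in the camera images.
- socket: Empty bayonet socket, fixed: round steel cup (104 mm across the rim) on a grey bolted foot 128 mm wide. Bore open upward: floor 10 mm, rim 34 mm above the plate; diameter 68 mm, flaring over the top 8 mm to 80. Origin: on the bore's axis at plate level; z up. The like socket at the robot's far right, filled by a chrome burr holder (144 mm tall), is not to be used.
- bush: Loose steel flanged bush, stem up on the plate: flat round flange 58 mm in diameter, 10 mm thick, with a central round stem 20 mm in diameter reaching 62 mm above the underside. 0.2 to 0.35 kg. Starts left of, right of or beyond the socket. Origin: centre of the flange's underside; z along the stem.
- spacer: Loose aluminium spacer ring standing on end on the plate: plain short tube, outside diameter 58 mm, hole 44 mm, height 40 mm, same either way up. 0.1 to 0.16 kg. Starts left of, right of or beyond the socket. On the flange in the socket its top stands 26 mm above the rim. Origin: centre of its underside; z along its axis.
- impeller: Bystander, not part of the stack: loose pale grey nylon impeller on the plate, disc 72 mm in diameter, 5 mm thick, with seven upright vanes and a central hub 22 mm in diameter, 39 mm tall in all. Starts left of, right of or beyond the socket. Origin: centre of its underside; z up.

How it is judged:
On the way:
1. the bush sits home on the bore's floor, stem up and let go of, with the spacer still outside the socket (horizontal distance between bush and socket below 0.01 m and z of bush in the frame of socket below 0.014 m and angle between bush's own z axis and vertical below 0.17 rad and contact force between bush and the fingers below 0.1 N and horizontal distance between spacer and socket above 0.08 m), for 0.2 s.
At the end, for the whole second after the job is handed in: Bush stem up in the empty socket, underside within 4 mm of the bore's floor, axis within 10 mm of the bore's; spacer round the stem on the flange, underside 6 to 14 mm above the bore's floor, axis within 12 mm; both within 10 degrees of upright and at rest (horizontal distance between bush and socket below 0.01 m and z of bush in the frame of socket below 0.014 m and angle between bush's own z axis and vertical below 0.17 rad and horizontal distance between spacer and socket below 0.012 m and z of spacer in the frame of socket between 0.016 and 0.024 m and (angle between spacer's own z axis and vertical below 0.17 rad or angle between spacer's own z axis and vertical above 2.97 rad) and linear speed of each of bush, spacer below 0.02 m/s); the robot touches nothing.
It fails at once if the impeller is moved more than 30 mm (distance of impeller from where it was at the start of the episode above 0.03 m).
It fails at once if the bush is dropped into the socket (falls in faster than 0.7 m/s, a free fall of some 25 mm) (horizontal distance between bush and socket below 0.03 m and z of bush in the frame of socket below 0.06 m and linear speed of bush above 0.7 m/s).
It fails at once if the spacer is dropped into the socket (falls in faster than 0.7 m/s, a free fall of some 25 mm) (horizontal distance between spacer and socket below 0.03 m and z of spacer in the frame of socket below 0.06 m and linear speed of spacer above 0.7 m/s).
It also fails if it takes over 54 s, if anything falls off the work surface, if the arm or the gripper's body presses on something with over 40 N, if the wrist force passes 120 N, or if a joint passes its speed limit or range.

## Working session

There is one attempt and no reset: what is moved stays moved. The work goes in short steps, Python scripts to look and compute and a tool call to move; the robot and the scene stay as the last step left them, time stands still between calls to the robot, and variables do not carry over. Pictures are saved under pics/ and viewed, at most 10 in all, crops included, and the job is handed in when it is done.

Besides the shell and the picture viewer there is one more tool, called after "Emit:" as a command line: name --pt "numbers of a row" for each row, then --argument value for the rest. drive_tool: Moves the arm, as the interface text tells. Its arguments: {"type":"object","properties":{"steps":{"type":"array"},"grip_force":{"type":"number"}},"required":["steps"]}

```bash
mkdir -p pics; cat > h.py <<'E'
import numpy as np, cv2, json
from cell import observe, get_image, arm
from scipy.spatial.transform import Rotation as R
def snap(n,f):
    d=get_image(n); cv2.imwrite(f'pics/{f}.png',d['image'][:,:,::-1]); np.save(f'pics/{f}.npy',d,allow_pickle=True); return d
def load(f): return np.load(f'pics/{f}.npy',allow_pickle=True).item()
def cam(d):
    a=np.array(d['attitude'],float); M=a if a.shape==(3,3) else R.from_rotvec(a).as_matrix()
    return M,np.array(d['xyz']),192/np.tan(np.radians(d['vfov'])/2)
def ray(d,u,v):
    M,p,f=cam(d); return p,M@np.array([(u-d['cx'])/f,(v-d['cy'])/f,1])
def atz(d,u,v,z):
    p,r=ray(d,u,v); return p+r*(z-p[2])/r[2]
def tri(d1,a,d2,b):
    p,r=ray(d1,*a); q,s=ray(d2,*b); r=r/np.linalg.norm(r); s=s/np.linalg.norm(s)
    t=np.linalg.lstsq(np.c_[r,-s],q-p,rcond=None)[0]; A=p+t[0]*r;B=q+t[1]*s
    return (A+B)/2,np.linalg.norm(A-B)
def proj(d,P):
    M,p,f=cam(d); c=(np.atleast_2d(P)-p)@M; return c[:,:2]/c[:,2:]*f+[d['cx'],d['cy']]
E
python3 - <<'E'
from h import *
for n in('scene','top'):
    d=snap(n,n+'0'); print(n,{k:v for k,v in d.items() if k!='image'})
o=observe(); print(o, arm.tcp_to_grasp)
E
```

```text
scene {'vfov': 49.9404553530392, 'cx': 246.1397184112945, 'cy': 189.3811425011639, 'xyz': array([0.98670347, 0.34504349, 0.66541127]), 'attitude': array([-1.15698938, -2.46002232,  0.90122682])}
top {'vfov': 57.90514984412957, 'cx': 254.60166544568534, 'cy': 193.08829286316234, 'xyz': array([ 0.48623623, -0.00191752,  0.87031111]), 'attitude': array([-2.14585281,  2.18381081, -0.11933837])}
{'clock': 0.1, 'joints': array([-1.36060451,  0.43517298,  0.02498476,  1.57402122, -0.01160653,
        1.13398438, -0.07508322]), 'dq': array([ 0.00057105, -0.00075568, -0.00029125, -0.00269456,  0.00071174,
        0.00248425,  0.00175751]), 'joint_efforts': array([ 3.44177795e-03, -6.69125676e+01,  9.88301262e-01, -3.15142751e+01,
       -6.04212284e-02,  3.73909087e-02,  4.67902112e-05]), 'position': array([0.19223509, 0.59421497, 0.2260055 ]), 'ee_rot': array([-4.89418730e-01, -3.10313913e+00,  2.25821751e-03]), 'force': array([0.00400857, 0.22671224, 0.69237935]), 'ft_torque': array([-0.01191781, -0.05746736,  0.04890113]), 'gripper_force': 0.0, 'width': 0.9968617472459608} 0.0188
```

View pics/scene0.png

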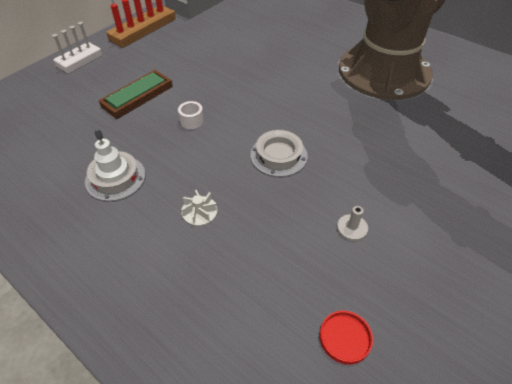

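View pics/top0.png

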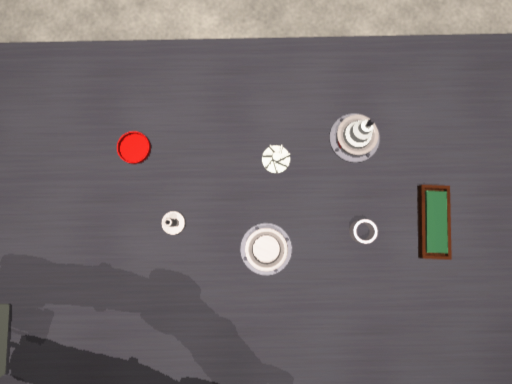

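The scene view shows the bush near (353,222), the socket at (279,152), the spacer at (191,115) and the impeller at (199,207). In the top view they are at (173,223), (266,250), (365,231) and (276,158). Next I'll enlarge crops of the three that matter.

```bash
python3 - <<'E'
from h import *
rows=[]
for f,cs in(('scene0',[(353,222),(279,152),(191,115)]),('top0',[(173,223),(266,250),(365,231)])):
    im=cv2.imread(f'pics/{f}.png'); r=[]
    for u,v in cs:
        c=cv2.resize(im[v-32:v+32,u-32:u+32],None,fx=4,fy=4,interpolation=cv2.INTER_CUBIC)
        for k in range(0,64,10):
            cv2.line(c,(k*4,0),(k*4,6),(0,255,255),1);cv2.line(c,(0,k*4),(6,k*4),(0,255,255),1)
        r.append(c)
    rows.append(np.hstack(r))
cv2.imwrite('pics/crops.png',np.vstack(rows))
E
```

```text
(no output)
```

View pics/crops.png

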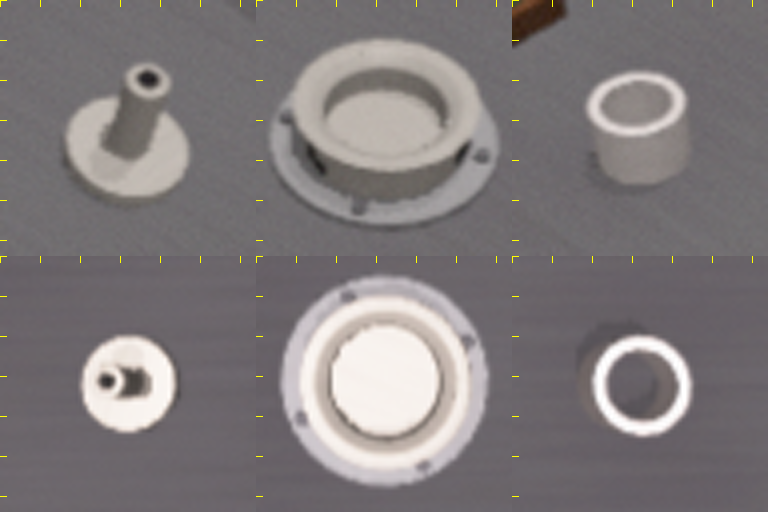

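The crops show the following (scene / top):

| Feature | Scene pixel | Top pixel |
|---|---|---|
| Bush stem top | (358.0,209.8) | (167.8,222.3) |
| Bush flange top | (352.9,225.8) | (173.3,222.8) |
| Socket rim centre | (279.5,145.9) | (266.2,248.9) |
| Spacer top | (190.1,108.6) | (365.5,231.4) |

```bash
python3 - <<'E'
from h import *
s,t=load('scene0'),load('top0')
for n,a,b,z in(('stem',(358,209.8),(167.8,222.3),.062),('flange',(352.9,225.8),(173.3,222.8),.01),('rim',(279.5,145.9),(266.2,248.9),.034),('spacer',(190.1,108.6),(365.5,231.4),.04)):
    P,e=tri(s,a,t,b); print(n,P.round(4),e.round(4),'z-known',atz(s,*a,z).round(4),atz(t,*b,z).round(4))
print('foot',atz(t,266.1,249.25,.006)); print('imp',atz(t,276,159,.005))
# circle extents check
th=np.linspace(0,2*np.pi,200)
o=observe();print(R.from_rotvec(o['ee_rot']).as_matrix().round(3),o['position'])
E
```

```text
stem [0.5104 0.2021 0.0568] 0.0022 z-known [0.5138 0.2042 0.062 ] [0.5108 0.1999 0.062 ]
flange [0.5103 0.2018 0.005 ] 0.003 z-known [0.5129 0.2041 0.01  ] [0.5109 0.1993 0.01  ]
rim [ 0.4433 -0.0272  0.0289] 0.0028 z-known [ 0.4469 -0.0231  0.034 ] [ 0.4444 -0.0282  0.034 ]
spacer [ 0.481  -0.2655  0.0352] 0.0022 z-known [ 0.4844 -0.2598  0.04  ] [ 0.4816 -0.2649  0.04  ]
foot [ 0.44210103 -0.02876974  0.006     ]
imp [ 0.66777053 -0.05867951  0.005     ]
[[-0.951  0.308 -0.   ]
 [ 0.308  0.951 -0.001]
 [-0.    -0.001 -1.   ]] [0.19223509 0.59421497 0.2260055 ]
```

Emit:
drive_tool --pt "0 18 -21.8 -4 0" --pt "0 18 -21.8 -4 0" --pt "0 18 -21.8 -4 0" --pt "0 18 -21.8 -4 0" --pt "0 18 -21.8 -4 0" --pt "0 18 -21.8 -4 0" --pt "0 18 -21.8 -4 0" --pt "0 18 -21.8 -4 0" --pt "0 18 -21.8 -4 0" --pt "0 18 -21.8 -4 0" --pt "0 18 -21.8 -4 0" --pt "0 18 -21.8 -4 0" --pt "0 18 -21.8 -4 0" --pt "0 18 -21.8 -4 0" --pt "0 18 -21.8 -4 0" --pt "0 18 -21.8 -4 0" --pt "0 18 -21.8 -4 0" --pt "0 12 -21 -4 0" --pt "0 0 0 0 0" --pt "0 0 0 0 0" --grip_force 15

```text
clock: 1.77
position: [0.5107, 0.2013, 0.1542]
ee_rot: [-0.495, -3.102, 0.002]
force: [-0.5, 1.3, 0.0]
width: 0.996
gripper_force: 0.0
```

```bash
python3 - <<'E'
from h import *
a=snap('scene','s1');b=snap('top','t1'); o=observe();print(o['position'],o['force'])
A=cv2.resize(a['image'][140:260,290:420],None,fx=3,fy=3,interpolation=2);B=cv2.resize(b['image'][160:280,110:240],None,fx=3,fy=3,interpolation=2)
cv2.imwrite('pics/v1.png',np.hstack([A,B])[:,:,::-1])
E
```

```text
[0.50976156 0.20386299 0.15457632] [ 0.92106835  0.57556478 -0.02902685]
```

View pics/v1.png

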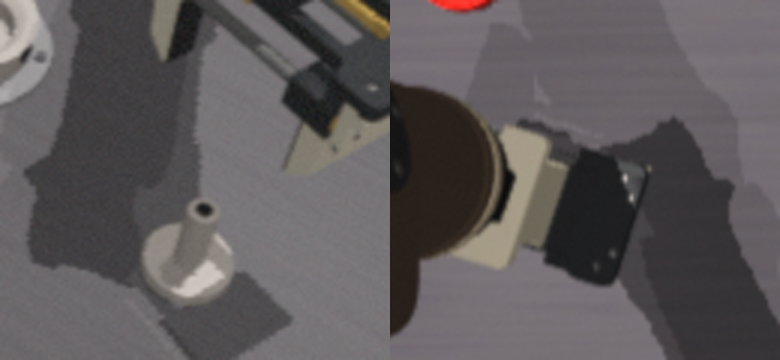

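The scene crop shows the open fingers straddling the bush from above, with the left tip near (343,160) and the right near (387,197). The arm hides the bush in the top view. I'll descend and grip the stem.

Emit:
drive_tool --pt "0 0 0 -15 0" --pt "0 0 0 -15 0" --pt "0 0 0 -15 0" --pt "0 0 0 -15 0" --pt "0 0 0 -15 0" --pt "0 0 0 -15 0" --pt "0 0 0 -15 0" --pt "0 0 0 -10 0" --pt "0 0 0 -6 0" --pt "0 0 0 0 0" --pt "0 0 0 0 0" --pt "0 0 0 0 0"

```text
clock: 2.87
position: [0.5108, 0.2035, 0.0345]
ee_rot: [0.489, 3.102, 0.001]
force: [0.4, 0.6, 0.3]
width: 1.001
gripper_force: 0.0
```

```bash
python3 - <<'E'
from h import *
a=snap('scene','s2');o=observe();print(o['position'],o['force'])
A=cv2.resize(a['image'][160:280,290:420],None,fx=5,fy=5,interpolation=2)
cv2.imwrite('pics/v2.png',A[:,:,::-1])
E
```

```text
[0.51084307 0.20344029 0.03452686] [-0.59775359 -0.04606711  0.0846129 ]
```

View pics/v2.png

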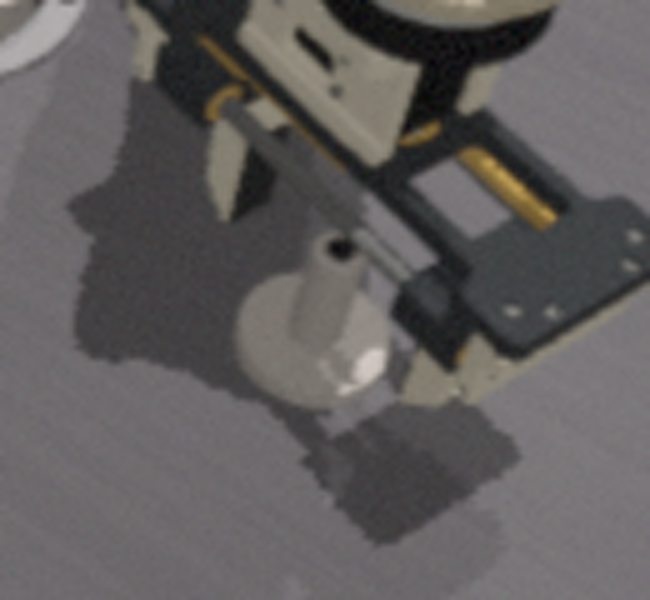

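```bash
python3 - <<'E'
from h import *
s=load('s2')
p=atz(s,353.4,221.2,.0345); print(p, p[:2]-np.array([.951,-.308])*.0095)
print('inner corner gap',np.linalg.norm(atz(s,290+232/5,160+43,.0345)-atz(s,290+402/5,160+397/5,.0345)))
print(proj(s,[[.5108,.2035,.0345],[.5108,.2035,.062]]))
E
```

```text
[0.52094017 0.20470109 0.0345    ] [0.51190567 0.20762709]
inner corner gap 0.0971680661291077
[[355.62301287 217.45679276]
 [358.48025643 208.59494706]]
```

The scene camera reads about 4 mm too far in +y, and the top camera agrees with the arm. I'll centre the tool and close.

Emit:
drive_tool --pt "0 1 -3 0 0" --pt "0.3 0 0 0 0" --pt "0.5 0 0 0 0" --pt "0.65 0 0 0 0" --pt "0.75 0 0 0 0" --pt "0.85 0 0 0 0" --pt "0.9 0 0 0 0" --pt "0.9 0 0 0 0" --pt "0.9 0 0 0 0" --pt "0.9 0 0 0 0" --pt "0.9 0 0 0 0" --pt "0.9 0 0 0 0" --grip_force 25

```text
clock: 3.92
position: [0.5115, 0.2002, 0.0338]
ee_rot: [0.489, 3.103, 0.0]
force: [1.2, 3.4, 3.4]
width: 0.252
gripper_force: 2.2
```

Emit:
drive_tool --pt "0.95 0 0 0 0" --pt "0.95 0 0 0 0" --pt "0.95 0 0 0 0" --pt "0.95 0 0 0 0" --pt "0.95 0 0 0 0" --grip_force 25

```text
clock: 4.33
position: [0.5114, 0.2002, 0.0338]
ee_rot: [0.489, 3.103, 0.0]
force: [0.4, 1.1, -1.2]
width: 0.208
gripper_force: 25.0
```

Emit:
drive_tool --pt "0.95 0 0 5 0" --pt "0.95 0 0 10 0" --pt "0.95 0 0 15 0" --pt "0.95 0 0 15 0" --pt "0.95 0 0 15 0" --pt "0.95 -5 -17 0 0" --pt "0.95 -7 -23.5 0 0" --pt "0.95 -7 -23.5 0 0" --pt "0.95 -7 -23.5 0 0" --pt "0.95 -7 -23.5 0 0" --pt "0.95 -7 -23.5 0 0" --pt "0.95 -7 -23.5 0 0" --pt "0.95 -7 -23.5 0 0" --pt "0.95 -7 -23.5 0 0" --pt "0.95 -7 -23 0 0" --pt "0.95 0 0 0 0" --pt "0.95 0 0 0 0" --pt "0.95 0 0 0 0" --pt "0.95 0 0 0 0"

```text
clock: 5.92
position: [0.4438, -0.027, 0.0941]
ee_rot: [0.487, 3.103, 0.001]
force: [-0.8, 0.1, -1.5]
width: 0.211
gripper_force: 25.0
```

```bash
python3 - <<'E'
from h import *
a=snap('scene','s3');b=snap('top','t3');o=observe();print(o['position'],o['force'],o['width'],o['gripper_force'])
A=cv2.resize(a['image'][85:205,215:345],None,fx=3,fy=3,interpolation=2);B=cv2.resize(b['image'][190:310,200:330],None,fx=3,fy=3,interpolation=2)
cv2.imwrite('pics/v3.png',np.hstack([A,B])[:,:,::-1])
E
```

```text
[ 0.44367807 -0.02697502  0.09386733] [-0.23794613  0.10019747 -1.82903099] 0.2163934435816103 24.990844130516052
```

View pics/v3.png

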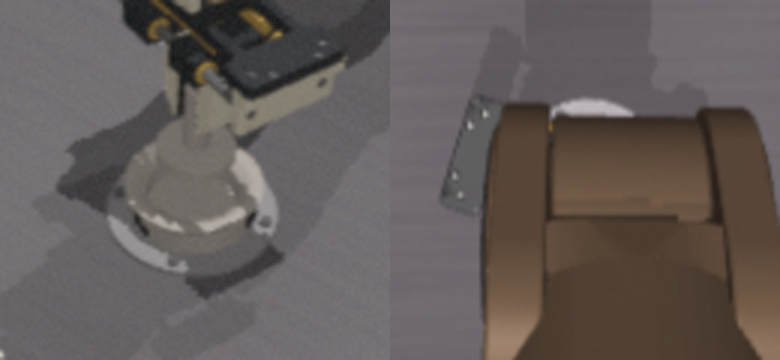

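The scene crop shows the bush upright in the grip, with its flange centre near (280.3,133.3) above the cup. I'll compare it with the socket as the same camera sees it.

```bash
python3 - <<'E'
from h import *
s=load('s3'); print('flange',atz(s,280.3,133.3,.0703),'socket(scene)',atz(load('scene0'),279.5,145.9,.034))
th=np.linspace(0,2*np.pi,100)
for c in [(.4435,-.027),(.4455,-.023),(.4445,-.025)]:
    P=proj(s,np.c_[c[0]+.029*np.cos(th),c[1]+.029*np.sin(th),0*th+.0703]); q=(P-[215,85])*3; print(c,q.min(0).round(),q.max(0).round())
E
```

```text
flange [ 0.44633459 -0.02351736  0.0703    ] socket(scene) [ 0.44685522 -0.02306132  0.034     ]
(0.4435, -0.027) [153. 113.] [235. 169.]
(0.4455, -0.023) [156. 117.] [238. 173.]
(0.4445, -0.025) [155. 115.] [237. 171.]
```

Aligned within 1 mm. Lowering.

Emit:
drive_tool --pt "0.95 0 0 -8 0" --pt "0.95 0 0 -8 0" --pt "0.95 0 0 -8 0" --pt "0.95 0 0 -6 0" --pt "0.95 0 0 -6 0" --pt "0.95 0 0 -5 0" --pt "0.95 0 0 -3 0" --pt "0.95 0 0 -2 0" --pt "0.95 0 0 -1 0" --pt "0.95 0 0 0 0" --pt "0.95 0 0 0 0" --pt "0.95 0 0 0 0"

```text
clock: 7.02
position: [0.4436, -0.0279, 0.047]
ee_rot: [0.489, 3.103, 0.0]
force: [0.1, 0.1, -2.0]
width: 0.207
gripper_force: 25.0
```

Emit:
drive_tool --pt "0.95 0 0 -1 0" --pt "0.95 0 0 -1 0" --pt "0.95 0 0 -1 0" --pt "0.95 0 0 0 0" --pt "0.95 0 0 0 0"

```text
clock: 7.43
position: [0.4434, -0.0279, 0.0437]
ee_rot: [0.489, 3.103, 0.0]
force: [0.6, 1.0, -1.5]
width: 0.213
gripper_force: 25.0
```

Emit:
drive_tool --pt "0.95 0 0 -0.7 0" --pt "0.95 0 0 -0.7 0" --pt "0.95 0 0 0 0"

```text
clock: 7.68
position: [0.4436, -0.0277, 0.0435]
ee_rot: [0.489, 3.103, 0.001]
force: [-5.5, 1.3, 21.9]
width: 0.213
gripper_force: 25.0
```

Floor contact came at the expected height, so I'll release gently and rise.

Emit:
drive_tool --pt "0.95 0 0 0.6 0" --pt "0.7 0 0 0 0" --pt "0.6 0 0 0 0" --pt "0.4 0 0 0 0" --pt "0.2 0 0 0 0" --pt "0 0 0 0 0" --pt "0 0 0 0 0" --pt "0 0 0 0 0" --pt "0 0 0 0 0" --pt "0 0 0 15 0" --pt "0 0 0 20 0" --pt "0 0 0 20 0" --pt "0 0 0 20 0" --pt "0 0 0 20 0" --pt "0 0 0 10 0" --pt "0 0 0 0 0"

```text
clock: 9.02
position: [0.4447, -0.0279, 0.1499]
ee_rot: [0.489, 3.099, 0.002]
force: [0.5, 0.3, 0.2]
width: 1.002
gripper_force: 0.0
```

Emit:
drive_tool --pt "0 3.7 -23.7 0 0" --pt "0 3.7 -23.7 0 0" --pt "0 3.7 -23.7 0 0" --pt "0 3.7 -23.7 0 0" --pt "0 3.7 -23.7 0 0" --pt "0 3.7 -23.7 0 0" --pt "0 3.7 -23.7 0 0" --pt "0 3.7 -23.7 0 0" --pt "0 3.7 -23.7 0 0" --pt "0 3.7 -23.7 0 0" --pt "0 0 0 -20 0" --pt "0 0 0 -20 0" --pt "0 0 0 -20 0" --pt "0 0 0 -15 0" --pt "0 0 0 -10 0" --pt "0 0 0 0 0" --pt "0 0 0 0 0"

```text
clock: 10.43
position: [0.4799, -0.2648, 0.0624]
ee_rot: [-0.489, -3.102, -0.0]
force: [0.4, 0.6, 0.3]
width: 0.999
gripper_force: 0.0
```

```bash
python3 - <<'E'
from h import *
a=snap('scene','s4');b=snap('top','t4');o=observe();print(o['position'],o['force'])
A=cv2.resize(a['image'][60:160,140:270],None,fx=3,fy=3,interpolation=2);B=cv2.resize(a['image'][100:200,215:345],None,fx=3,fy=3,interpolation=2)
C=cv2.resize(b['image'][200:300,200:330],None,fx=3,fy=3,interpolation=2)
cv2.imwrite('pics/v4.png',np.vstack([np.hstack([A,B]),np.hstack([C,C*0])])[:,:,::-1])
E
```

```text
[ 0.48083753 -0.26516698  0.0635748 ] [0.04738828 0.09437217 0.26832098]
```

View pics/v4.png

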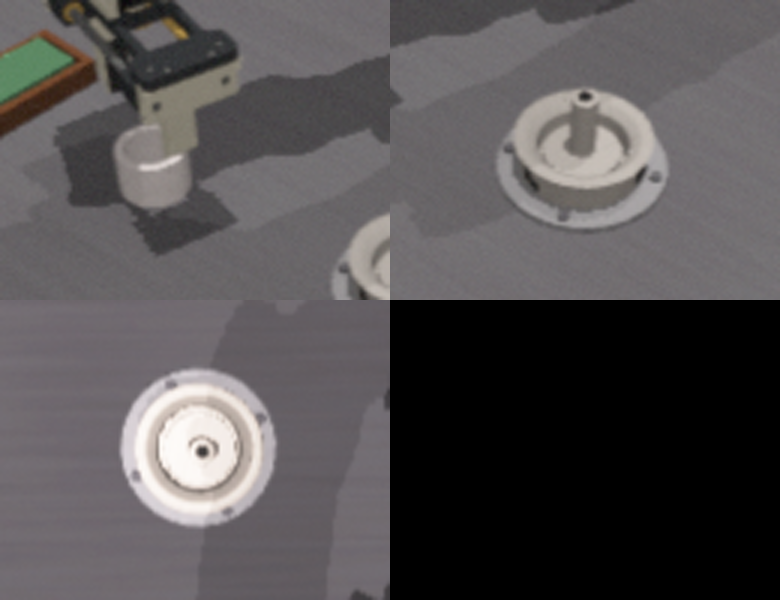

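The bush sits upright and home, with the stem at top pixel (267.3,250). The fingers straddle the spacer. Descending.

Emit:
drive_tool --pt "0 1.5 0 -9 0" --pt "0 0 0 -9 0" --pt "0 0 0 -9 0" --pt "0 0 0 -9 0" --pt "0 0 0 -6 0" --pt "0 0 0 0 0" --pt "0 0 0 0 0" --pt "0 0 0 0 0"

```text
clock: 11.2
position: [0.4819, -0.2651, 0.021]
ee_rot: [0.49, 3.103, -0.0]
force: [-0.3, -0.1, 0.2]
width: 0.999
gripper_force: 0.0
```

Emit:
drive_tool --pt "0 0 0 -3 0" --pt "0.2 0 0 0 0" --pt "0.3 0 0 0 0" --pt "0.4 0 0 0 0" --pt "0.5 0 0 0 0" --pt "0.5 0 0 0 0" --pt "0.5 0 0 0 0" --pt "0.5 0 0 0 0" --pt "0.5 0 0 0 0" --pt "0.5 0 0 0 0" --pt "0.5 0 0 0 0" --pt "0.5 0 0 0 0" --grip_force 25

```text
clock: 12.2
position: [0.4819, -0.2648, 0.018]
ee_rot: [0.489, 3.103, 0.0]
force: [-0.4, 1.7, 2.4]
width: 0.636
gripper_force: 25.0
```

Emit:
drive_tool --pt "0.5 0 0 5 0" --pt "0.5 0 0 10 0" --pt "0.5 0 0 20 0" --pt "0.5 0 0 20 0" --pt "0.5 0 0 20 0" --pt "0.5 0 0 15 0" --pt "0.5 -3.8 23.7 0 0" --pt "0.5 -3.8 23.7 0 0" --pt "0.5 -3.8 23.7 0 0" --pt "0.5 -3.8 23.7 0 0" --pt "0.5 -3.8 23.7 0 0" --pt "0.5 -3.8 23.7 0 0" --pt "0.5 -3.8 23.7 0 0" --pt "0.5 -3.8 23.7 0 0" --pt "0.5 -3.8 23.7 0 0" --pt "0.5 -3.8 23.7 0 0" --pt "0.5 0 0 0 0" --pt "0.5 0 0 0 0" --pt "0.5 0 0 0 0"

```text
clock: 13.78
position: [0.4441, -0.0285, 0.1085]
ee_rot: [0.489, 3.102, -0.0]
force: [0.2, 0.3, 0.5]
width: 0.631
gripper_force: 25.0
```

```bash
python3 - <<'E'
from h import *
a=snap('scene','s5');o=observe();print(o['position'],o['force'],o['width'])
A=cv2.resize(a['image'][85:195,215:345],None,fx=5,fy=5,interpolation=2)
cv2.imwrite('pics/v5.png',A[:,:,::-1])
th=np.linspace(0,2*np.pi,100)
for c in [(.4435,-.028),(.4465,-.0235)]:
  for z in (.09,.13):
    P=proj(a,np.c_[c[0]+.029*np.cos(th),c[1]+.029*np.sin(th),0*th+z]); q=(P-[215,85])*5; print(c,z,q.min(0).round(),q.max(0).round())
s=load('s4'); print('stem scene',atz(s,215+195/3,100+96/3,.072),'top',atz(load('t4'),267.3,250,.072))
E
```

```text
[ 0.44409963 -0.02886049  0.1083442 ] [-0.47461864 -0.08614601 -1.62706785] 0.6296134156244549
(0.4435, -0.028) 0.09 [255. 153.] [394. 245.]
(0.4435, -0.028) 0.13 [257.  77.] [401. 170.]
(0.4465, -0.0235) 0.09 [259. 161.] [399. 254.]
(0.4465, -0.0235) 0.13 [261.  85.] [406. 179.]
stem scene [ 0.44503811 -0.02538783  0.072     ] top [ 0.44373902 -0.0294108   0.072     ]
```

View pics/v5.png

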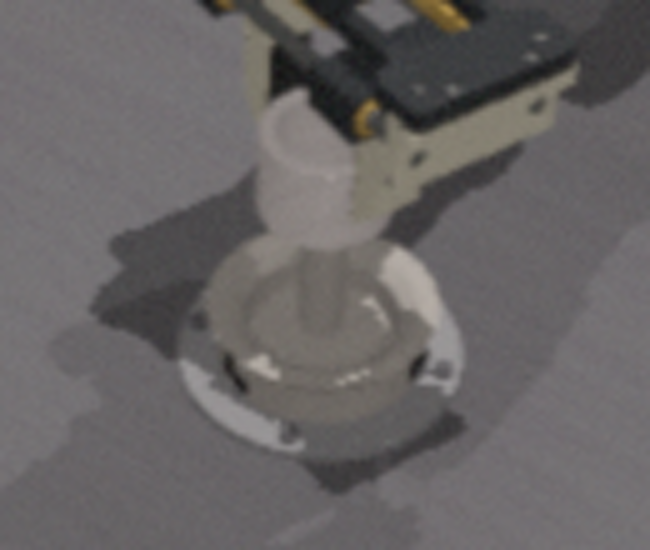

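The scene crop shows the ring held level above the stem. Its lower edge is at y≈251 and left edge at x≈256 (crop pixels), within about 2 mm of the stem axis. Lowering.

Emit:
drive_tool --pt "0.5 0 0 -8 0" --pt "0.5 0 0 -8 0" --pt "0.5 0 0 -8 0" --pt "0.5 0 0 -8 0" --pt "0.5 0 0 -6 0" --pt "0.5 0 0 -6 0" --pt "0.5 0 0 -6 0" --pt "0.5 0 0 -5 0" --pt "0.5 0 0 -5 0" --pt "0.5 0 0 -4 0" --pt "0.5 0 0 -2 0" --pt "0.5 0 0 0 0" --pt "0.5 0 0 0 0" --pt "0.5 0 0 0 0"

```text
clock: 15.0
position: [0.4441, -0.0279, 0.0422]
ee_rot: [0.489, 3.103, 0.0]
force: [-0.8, 0.0, -1.6]
width: 0.634
gripper_force: 25.0
```

Emit:
drive_tool --pt "0.5 0 0 -1 0" --pt "0.5 0 0 -1 0" --pt "0.5 0 0 -1 0" --pt "0.5 0 0 -0.7 0" --pt "0.5 0 0 0 0" --pt "0.5 0 0 0 0"

```text
clock: 15.5
position: [0.4438, -0.0279, 0.0382]
ee_rot: [-0.489, -3.103, -0.0]
force: [0.1, 0.3, -1.2]
width: 0.634
gripper_force: 25.0
```

Emit:
drive_tool --pt "0.5 0 0 -0.6 0" --pt "0.5 0 0 -0.5 0" --pt "0.5 0 0 0 0"

```text
clock: 15.75
position: [0.4439, -0.0279, 0.0379]
ee_rot: [0.49, 3.103, 0.001]
force: [-3.3, 0.6, 14.9]
width: 0.634
gripper_force: 25.0
```

Contact at the expected height, so I'll release and rise straight up.

Emit:
drive_tool --pt "0.5 0 0 0.5 0" --pt "0.3 0 0 0 0" --pt "0.2 0 0 0 0" --pt "0.1 0 0 0 0" --pt "0 0 0 0 0" --pt "0 0 0 0 0" --pt "0 0 0 0 0" --pt "0 0 0 10 0" --pt "0 0 0 20 0" --pt "0 0 0 20 0" --pt "0 0 0 20 0" --pt "0 0 0 20 0" --pt "0 0 0 20 0" --pt "0 0 0 20 0" --pt "0 -10 30 10 0" --pt "0 -10 30 0 0" --pt "0 -10 30 0 0" --pt "0 -10 30 0 0" --pt "0 -10 30 0 0" --pt "0 0 0 0 0"

```text
clock: 17.42
position: [0.392, 0.1274, 0.1777]
ee_rot: [-0.479, -3.104, -0.003]
force: [-0.7, -0.2, -0.7]
width: 1.001
gripper_force: 0.0
```

```bash
python3 - <<'E'
from h import *
a=snap('scene','s6');b=snap('top','t6');o=observe();print(o['position'],o['force'])
f=lambda d,x,y:cv2.resize(d['image'][y:y+100,x:x+130],None,fx=3,fy=3,interpolation=2)
cv2.imwrite('pics/v6.png',np.hstack([f(a,215,90),f(b,200,200)])[:,:,::-1])
E
```

```text
[0.39343422 0.12298114 0.17760673] [ 1.11019592 -0.82260737 -0.07537914]
```

View pics/v6.png

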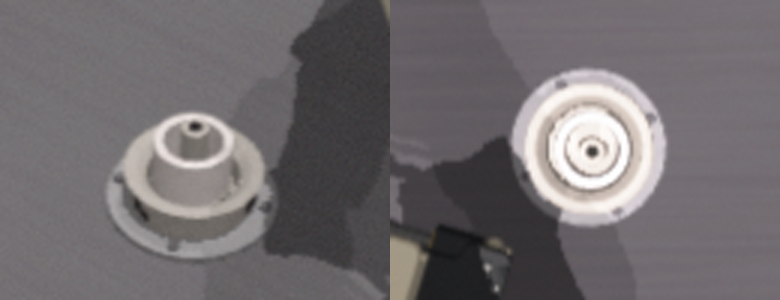

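The ring sits level round the stem in the bore: its top centre is at (194,140) in the scene crop and (590,150) in the top crop, concentric with the rim. I'll hand the job in.

```bash
python3 -c "
from cell import arm
print(arm.sign_off())"
```

```text
the job is handed in; nothing more can be done
None
```

The bush is home in the socket, the spacer rests level on its flange, the impeller was not touched, and the job was handed in at about 17.5 s; no verdict came back.

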